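Shut down the reed tester and the lamp

ROBOT

A 6-joint arm with a two-finger parallel gripper is mounted at the origin on the work surface. World frame = base frame: x ahead of the robot, y to its left, z up, the work surface at z = 0. Lengths are in m, angles in rad, forces in N, time in s.
With the tool pointing down it reaches from about 0.375 to 0.9 m from the base axis. Payload 3.1 kg.
Tool frame: the origin (TCP) lies midway between the tips of the shut fingers; the grasp point (between the pads) lies 19 mm behind it (bot.grip_depth is the distance from the TCP to the grasp point, in m); z points along the fingers, y is the direction in which the jaws open and shut (so a half turn about z gives the same grasp; the last joint's range is limited). The gripper opens to 87 mm and grips with 3 to 60 N. Pads are 19 mm wide; open, the fingers measure 117 mm over their backs; the gripper's body (75 mm by 190 mm) begins 51 mm behind the grasp point.
Start: joints at [1.141, 0.527, 1.433, -0, 1.181, -0.178], TCP at [0.155, 0.605, 0.223] pointing down, gripper open.
Joint ranges: [-3.08, 3.08], [-0.75, 2.2], [0.22, 2.44], [-1.43, 4.57], [0, 2.65], [-2.85, 2.85]. Speed limits (rad/s): [2.79, 2.79, 3.14, 3.14, 3.14, 3.14].

INTERFACE

Orientations are given as a unit quaternion [x, y, z, w].
In Python, from station import observe, read_camera, calibration, bot, find_in, outline_of, mark_of gives the robot as it stands.
- The arm moves only by the tool drive_tool, never from a script. Its argument "series" is a list of rows, each a list of 7 numbers: the shift along the tool's x, y, z in m, then the turn, a rotation vector about the tool's x, y, z in rad, then the gripper's target within -1 to 1 (shut at 1, half-way at 0, fully open at -1). In form: [[tx, ty, tz, wx, wy, wz, hand], ...]. A call has 1 to 12 rows; each row is the pose to reach, as a shift and turn from the pose commanded when the call began, along the tool's axes at that moment; what a row does not reach only later rows make up. A row lasts 1/10 s, in which the tool goes at most 50 mm and 8.59 degrees, less where a joint would pass 70% of its speed; a pose out of reach is approached as far as the arm can. A call with a gripper value outside its range is refused whole. The fingers move at their own pace and stop on an object; "newtons" is the grip in N (left out, the last holds). Time passes only in rows, so rows that repeat a pose let the fingers close. It gives the time, the measured TCP pose, the force and the opening at its end, in the units of the state.
- observe(): the state, without advancing time (a new reading comes with each control period).
- read_camera(name): name is "scene" or "top"; returns (picture, depth): 400x640x3 uint8, red, green, blue; 400x640 float32, m along the optical axis (not along the pixel's ray), 0 where there is no reading.
- calibration(name): a dict with "intrinsics" (3x3 intrinsics, pixels), "k1" (the pictures are not rectified: a ray, as slopes to the right and down, at radius r is drawn at 1 + k1 r^2 times it, then the intrinsics apply), "view" (4x4, takes a point from world to camera coordinates). Camera axes: x right, y down, z forward; pixel columns grow to the right and rows downward; lengths in m; the calibration is good to about 2 mm. A picture is of the moment at which its call begins. calibration takes no time and is no camera call.
- bot.close_job(): hands the job in, once; it reports no verdict.
Trained networks look in the newest picture that a camera, given by its name, has taken for a name from the list of things; names that differ only in an ending like _2 or _b are one class to them, and where a whole thing is asked for, a point or a joint stands for the part that bears it (a point fixed in the world has none). Each returns a list of dicts, best first, with "score" (0 to 1); they miss things now and then, are a little off and sometimes report something else, mostly with a low value. They report only what shows in the picture. A call takes as long as a camera call.
- find_in(thing, camera): "pixel" ([column, row] in pixels, amid what is visible of it).
- outline_of(thing, camera): "pixels" (400x640 bool, what is visible of it) and "pixel" ([column, row] in pixels, amid what is visible of it).
- mark_of(thing, camera): "pixel" ([column, row] in pixels: a listed point, or the origin of a listed thing).
The state is a dict: "time_s": time; "joint_pos": joint angles; "dq": joint speeds; "tau": joint torques, N m; "ee_pos": TCP position; "eef_rot": TCP orientation; "ft_force": force on the tool from outside, world axes, zero at the start; "moment": the same for the moment, N m; "gripper_width": finger opening in m.
Only numpy, scipy, OpenCV 4.12 (cv2) and the standard library are available. Lean on these libraries where they do the work, as an engineer would, in place of code of your own. Each camera call takes 0.05 s, during which the arm holds its last target.

TASK

Close up the sill for the night: first turn the valve lever on the reed tester a full quarter turn clockwise, from in line with its pipe to square across it, until it rests at its stop. Then switch the lamp off by pressing the raised, robot-side end of the rocker on its base until it clicks down and stays. Leave the saucer, ferrule, file and sanding block where they lie.

Things in the scene. Friction and masses are not known exactly. Their poses are not given: they have to be found in the camera images.
- tester: Reed tester, fixed: dark wooden pump box (x -70 to +180 mm, 120 wide, top 55 mm up) with a brass pipe along x (top at 80 mm), a valve, and at the far end a chrome blowpipe, about 20 mm thick, leaning up and away, tip 250 mm up at x +215 mm. Origin on the sill below the valve's spindle; x along the pipe away from the robot, y to the robot's left, z up.
- valve_axis (a point): Point on the vertical spindle about which the valve lever turns, at the height of the lever's bar (104 mm above the sill), axes as the tester's. The lever is a flat steel bar 14 mm wide and 8 mm thick that ends 84 mm from the spindle.
- valve_grip (a point): Centre of the top of the upright black round grip at the lever's end: 18 mm in diameter, standing 40 mm tall, its top 140 mm above the sill and its foot at 100 mm, on a circle of 80 mm radius about the spindle. Moves with the lever; nothing stands beside or below it above 80 mm.
- valve (a joint): Lever angle, rad. 0: on, in line with the pipe, pointing to the tester's -x (to the robot). Grows clockwise seen from above; 1.571: off, at its stop, square across the pipe, pointing to the tester's +y (robot's left). Spring detents hold it at both ends: about 2 N at the grip moves it, and past half way (0.785) it snaps on to the other end.
- lamp: Green enamel lamp, fixed. Flat base, x -60 to +180 mm, 130 wide, 30 thick. Origin on the sill below the switch's middle; x along the base away from the robot, y to the robot's left. A 14 mm steel post at x +140 mm carries a green shade 130 mm across, centred at x +195 mm, lower rim 385 mm above the sill.
- switch (a point): Middle of the rocker switch on the lamp's base, 42 mm above the sill, axes as the lamp's. The black rocker is 50 mm long (along x) by 32 wide, a shallow V from the side, in a grey frame 62 x 42 mm whose top is 37 mm up. Whichever half is pressed home lies level, 42 mm above the sill.
- rocker_near (a point): Point on top of the rocker's robot-side half, about 17 mm from the rocker's middle; moves with the rocker. About 49 mm above the sill when the lamp is on (this end raised), 42 mm when it is off.
- rocker (a joint): Angle of the rocker, rad. 0: lamp on, the robot-side end raised and the post-side half level; 0.4: lamp off, the robot-side half pressed down level. A spring detent holds it either way: about 4 N straight down at rocker_near starts it, and past 0.2 it snaps over by itself.
- saucer: Loose white ceramic saucer, 100 mm across, 16 mm high; origin under its centre. Leave alone.
- ferrule: Loose nickel-silver chanter ferrule, a tube 26 mm across and 30 mm high standing in the saucer; origin under its centre. Leave alone.
- file: Loose flat steel file with a wooden handle, 250 mm long, 22 mm wide, up to 16 mm high, along its x axis (blade to +x, handle to -x); origin on the sill, 105 mm from the blade's end. Leave alone.
- block: Loose pale maple sanding block 110 x 65 x 32 mm, long side along x; origin under its centre. Leave alone.

How it is judged:
By the outcome, as a careful person would: the job done as asked, in the order asked, and still so for the second after the job is handed in, with the robot touching nothing.
It also fails if it takes over 54 s, if anything falls off the work surface, if the arm or the gripper's body presses on something with over 40 N, if the wrist force passes 120 N, or if a joint passes its speed limit or range.

## Working session

There is one attempt and no reset: what is moved stays moved. The work goes in short steps, Python scripts to look and compute and a tool call to move; the robot and the scene stay as the last step left them, time stands still between calls to the robot, and variables do not carry over. Pictures are saved under pics/ and viewed, and the job is handed in when it is done.

Besides the shell and the picture viewer there is one more tool, called as name(argument=value, ...), one argument or row to a line, values as JSON. drive_tool: Moves the arm, as the interface text tells. Its arguments: {"type":"object","properties":{"series":{"type":"array"},"newtons":{"type":"number"}},"required":["series"]}

```bash
mkdir -p pics; cat > h.py <<'E'
import numpy as np,cv2
from station import *
def px2ray(cal,px):
    K=np.array(cal["intrinsics"]);k1=cal["k1"]
    d=np.array([(px[0]-K[0,2])/K[0,0],(px[1]-K[1,2])/K[1,1]])
    u=d.copy()
    for _ in range(30): u=d/(1+k1*(u@u))
    V=np.array(cal["view"]);R=V[:3,:3];t=V[:3,3]
    return -R.T@t, R.T@np.array([u[0],u[1],1.])
def at_z(cal,px,z):
    o,d=px2ray(cal,px); return o+d*(z-o[2])/d[2]
def at_depth(cal,px,dep):
    o,d=px2ray(cal,px); return o+d*dep
def proj(cal,p):
    V=np.array(cal["view"]);c=V[:3,:3]@p+V[:3,3];u=c[:2]/c[2];u=u*(1+cal["k1"]*(u@u));K=np.array(cal["intrinsics"])
    return [K[0,0]*u[0]+K[0,2],K[1,1]*u[1]+K[1,2]]
E
python3 - <<'E'
from h import *
Z=dict(valve_axis=.104,valve_grip=.14,switch=.042,rocker_near=.049,tester=0,lamp=0,block=0,saucer=0,file=0)
for c in ["scene","top"]:
    im,d=read_camera(c);cal=calibration(c)
    cv2.imwrite(f"pics/{c}0.png",im[:,:,::-1])
    print(c,"cam",px2ray(cal,(320,200)))
    for n,z in Z.items():
        for r in mark_of(n,c)[:2]:
            p=r["pixel"];i,j=int(round(p[0])),int(round(p[1]))
            dd=d[min(j,399),min(i,639)]
            print(n,round(r["score"],2),np.round(p,1),"z:",np.round(at_z(cal,p,z),4),"dep:",np.round(at_depth(cal,p,dd),4))
s=observe();print(s["time_s"],s["ee_pos"],s["eef_rot"],s["gripper_width"])
E
```

```text
scene cam (array([1.34966568, 0.44422752, 0.74489726]), array([-0.72381101, -0.37626575, -0.57840014]))
valve_axis 0.58 [256.7 171.7] z: [ 0.5028 -0.2046  0.104 ] dep: [ 0.5162 -0.1943  0.1142]
valve_axis 0.37 [489.6 284.8] z: [0.6614 0.4825 0.104 ] dep: [0.554  0.4885 0.004 ]
valve_grip 0.44 [268.8 149.2] z: [ 0.4255 -0.2091  0.14  ] dep: [ 0.2092 -0.3619 -0.0015]
valve_grip 0.3 [172.4 200.4] z: [ 0.7614 -0.2836  0.14  ] dep: [ 0.6557 -0.4145  0.0313]
switch 0.71 [398.3 234.8] z: [0.5183 0.2403 0.042 ] dep: [0.5227 0.2414 0.0457]
switch 0.65 [400.8 231.4] z: [0.5021 0.2418 0.042 ] dep: [0.5114 0.244  0.0497]
rocker_near 0.65 [404.1 232.2] z: [0.5098 0.2525 0.049 ] dep: [0.5094 0.2524 0.0486]
tester 0.88 [262.1 202.8] z: [ 0.5096 -0.1919  0.    ] dep: [ 0.574  -0.1432  0.0571]
lamp 0.78 [397.1 247.4] z: [ 0.5196  0.242  -0.    ] dep: [0.5529 0.2501 0.0299]
block 0.94 [173.1 200.1] z: [ 0.623  -0.4512  0.    ] dep: [ 0.6552 -0.4116  0.033 ]
block 0.64 [489.9 285.8] z: [ 0.5528  0.4899 -0.    ] dep: [0.5605 0.4895 0.0073]
saucer 0.78 [310.  228.3] z: [ 0.5522 -0.0028  0.    ] dep: [ 0.
[... 457 characters left out ...]
.0342]
rocker_near 0.64 [250.2 207.5] z: [0.5057 0.2481 0.049 ] dep: [0.5052 0.247  0.0565]
tester 0.78 [371.1 207.7] z: [ 0.5145 -0.1978  0.    ] dep: [ 0.5079 -0.1881  0.0918]
lamp 0.71 [317.8 204.4] z: [0.5242 0.0022 0.    ] dep: [ 0.5243  0.0022 -0.002 ]
lamp 0.55 [255.  202.8] z: [0.5269 0.2378 0.    ] dep: [0.5241 0.2327 0.0371]
block 0.78 [438.  176.2] z: [ 0.6372 -0.4507  0.    ] dep: [ 0.6328 -0.4429  0.0314]
saucer 0.68 [314.7 202. ] z: [0.533  0.0139 0.    ] dep: [0.532  0.0137 0.0121]
file 0.88 [191.7 199.2] z: [0.5372 0.477  0.    ] dep: [0.5367 0.4754 0.006 ]
1.0 [0.15504005 0.6054441  0.22256316] [1.25043901e-01 9.92151210e-01 3.79474722e-06 4.73602131e-06] 0.08722341900311784
```

View pictures.

View pics/scene0.png

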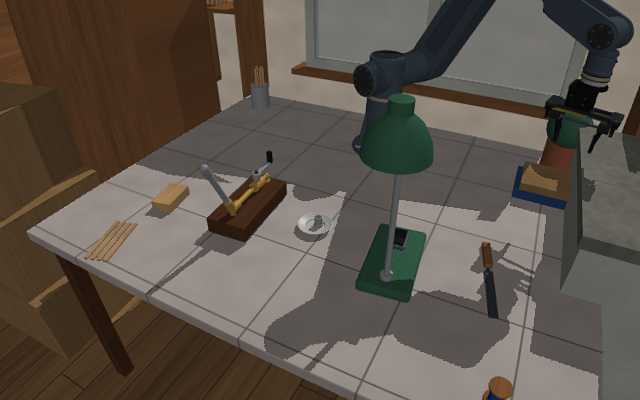

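View pics/top0.png

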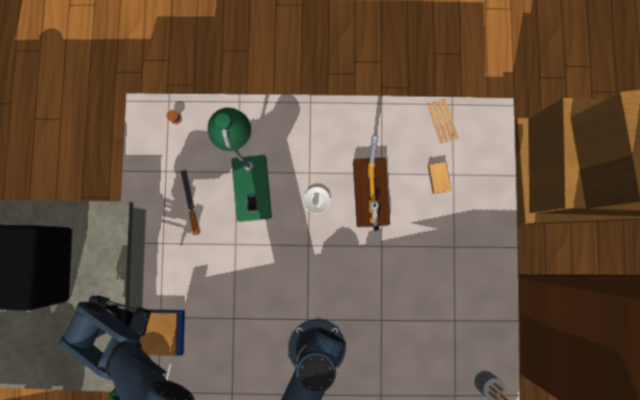

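```bash
python3 - <<'E'
from h import *
a=cv2.imread("pics/top0.png");b=cv2.imread("pics/scene0.png")
A=cv2.resize(a[150:240,340:400],None,fx=6,fy=6,interpolation=cv2.INTER_CUBIC)
B=cv2.resize(b[140:230,215:305],None,fx=6,fy=6,interpolation=cv2.INTER_CUBIC)
C=cv2.resize(a[150:230,225:275],None,fx=6,fy=6,interpolation=cv2.INTER_CUBIC)
D=cv2.resize(b[215:265,370:430],None,fx=6,fy=6,interpolation=cv2.INTER_CUBIC)
E=cv2.resize(b[60:220,470:640],None,fx=3,fy=3)
def pad(*ims):
    H=max(i.shape[0] for i in ims);return np.hstack([cv2.copyMakeBorder(i,0,H-i.shape[0],0,4,0) for i in ims])
x=pad(A,C);cv2.imwrite("pics/c1.png",x);y=pad(B);cv2.imwrite("pics/c2.png",y);cv2.imwrite("pics/c3.png",D);cv2.imwrite("pics/c4.png",E)
# depth maps: heights in regions
im,d=read_camera("top");cal=calibration("top")
def H(i,j): return at_depth(cal,(i,j),d[j,i])
print("ledge",[np.round(H(i,j),3) for i,j in [(110,220),(110,270),(40,270),(128,230),(160,335)]])
# dark box outline of tester
for n in ["tester","lamp"]:
    r=outline_of(n,"top")[0];m=r["pixels"]
    z=.055 if n=="tester" else .03
    js,is_=np.nonzero(m)
    P=np.array([H(i,j) for i,j in zip(is_,js)])
    k=(abs(P[:,2]-z)<.010)
    Q=np.array([at_z(cal,(i,j),z)[:2] for i,j in zip(is_[k],js[k])],np.float32)
    print(n,r["score"],k.sum(),cv2.minAreaRect(Q))
    if n=="tester":
        k=(P[:,2]>.085)
        for p,i,j in zip(P[k],is_[k],js[k]): print(i,j,np.round(p,3))
E
```

```text
ledge [array([0.447, 0.702, 0.185]), array([0.28 , 0.695, 0.182]), array([0.288, 0.828, 0.367]), array([0.415, 0.641, 0.18 ]), array([0.042, 0.561, 0.051])]
tester 0.58 1781 ((0.5706033110618591, -0.19189047813415527), (0.25086137652397156, 0.12044479697942734), 3.7759134769439697)
373 135 [ 0.735 -0.177  0.249]
374 135 [ 0.734 -0.18   0.253]
375 135 [ 0.734 -0.183  0.253]
376 135 [ 0.734 -0.186  0.256]
372 136 [ 0.732 -0.174  0.249]
373 136 [ 0.732 -0.177  0.246]
374 136 [ 0.73  -0.179  0.259]
375 136 [ 0.729 -0.182  0.261]
376 136 [ 0.732 -0.187  0.248]
377 136 [ 0.732 -0.19   0.247]
372 137 [ 0.728 -0.174  0.249]
373 137 [ 0.728 -0.177  0.251]
374 137 [ 0.727 -0.179  0.255]
375 137 [ 0.727 -0.183  0.254]
376 137 [ 0.727 -0.186  0.254]
377 137 [ 0.726 -0.189  0.259]
372 138 [ 0.725 -0.173  0.251]
373 138 [ 0.724 -0.176  0.256]
374 138 [ 0.724 -0.179  0.256]
375 138 [ 0.723 -0.182  0.258]
376 138 [ 0.724 -0.186  0.255]
377 138 [ 0.726 -0.19   0.247]
372 139 [ 0.723 -0.174  0.245]
373 139 [ 0.721 -0.177  0.252]
374 139 [ 0.721 -0.18   0.253]
375 139 [ 0.72  -0.183  0.256]
376 139 [ 0
[... 9389 characters left out ...]
 [ 0.445 -0.204  0.135]
374 226 [ 0.442 -0.194  0.131]
375 226 [ 0.442 -0.197  0.14 ]
376 226 [ 0.442 -0.201  0.135]
377 226 [ 0.442 -0.204  0.136]
378 226 [ 0.442 -0.207  0.138]
373 227 [ 0.439 -0.193  0.108]
374 227 [ 0.438 -0.193  0.144]
375 227 [ 0.438 -0.197  0.141]
376 227 [ 0.438 -0.201  0.137]
377 227 [ 0.438 -0.204  0.139]
378 227 [ 0.438 -0.207  0.144]
374 228 [ 0.435 -0.193  0.143]
375 228 [ 0.435 -0.197  0.142]
376 228 [ 0.435 -0.201  0.137]
377 228 [ 0.435 -0.204  0.139]
375 229 [ 0.431 -0.197  0.139]
376 229 [ 0.431 -0.2    0.141]
377 229 [ 0.431 -0.203  0.144]
lamp 0.8 1983 ((0.5821264982223511, 0.2509113550186157), (0.23887400329113007, 0.1306227147579193), 6.581972122192383)
```

View pics/c1.png

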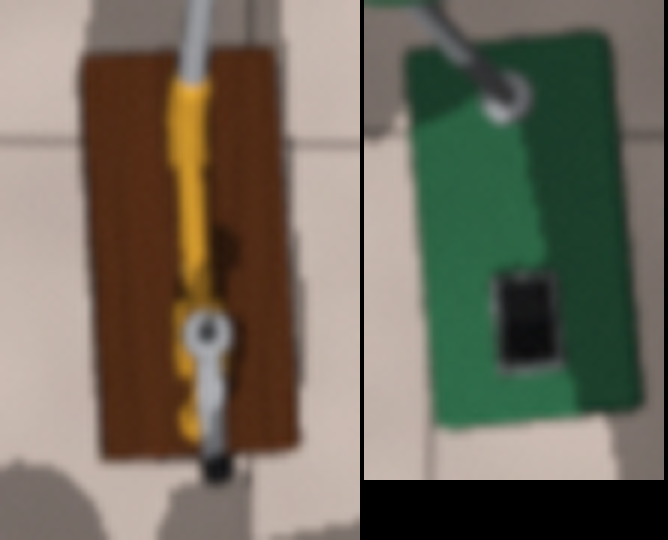

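View pics/c2.png

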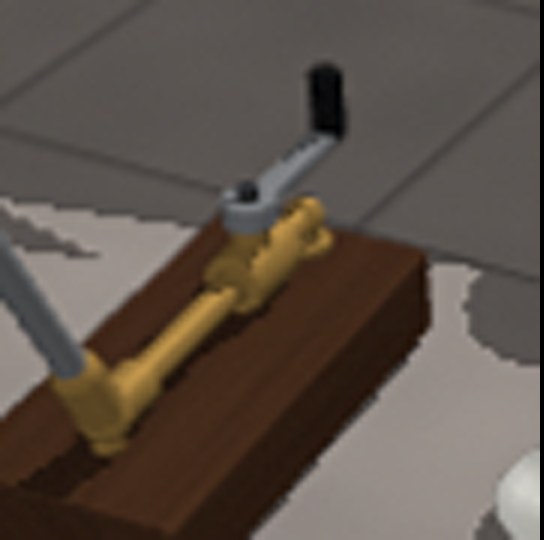

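View pics/c3.png

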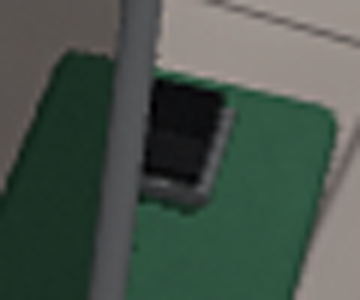

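View pics/c4.png

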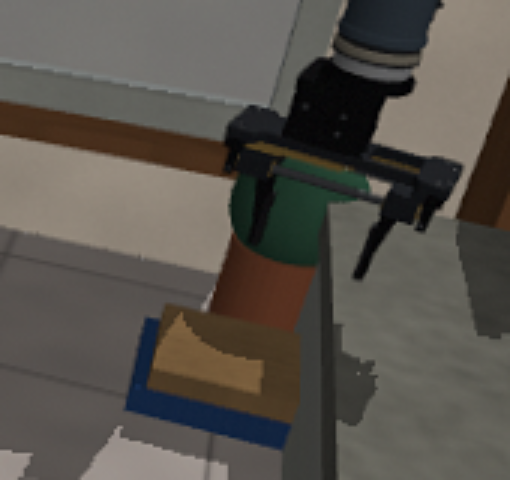

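```bash
cat >> h.py <<'E'
from scipy.spatial.transform import Rotation as Ro
def pose(yaw): # yaw of tool y axis, deg ; z down
    y=np.radians(yaw);Y=np.array([np.cos(y),np.sin(y),0]);Z=np.array([0,0,-1.]);return np.column_stack([np.cross(Y,Z),Y,Z])
def rows(tg,s=None):
    s=s or observe();R=Ro.from_quat(s["eef_rot"]).as_matrix();p=np.array(s["ee_pos"])
    print(s["time_s"],np.round(p,4),"yaw",np.degrees(np.arctan2(R[1,1],R[0,1])),"F",np.round(s["ft_force"],1))
    for x,y,z,yaw in tg:
        print(np.round(np.r_[R.T@(np.array([x,y,z])-p),Ro.from_matrix(R.T@pose(yaw)).as_rotvec()],3).tolist())
sp=np.array([.5157,-.1955]);ty=3.78
E
python3 -c "
from h import *
rows([(.155,.605,.29,75.6),(.30,.45,.29,75.6),(.44,.15,.27,84),(.44,-.05,.25,93.8),(.44,-.25,.22,93.8)])"
```

```text
1.15 [0.1551 0.6054 0.2226] yaw 75.63159023572506 F [-0.2  0.1  0.4]
[-0.0, -0.0, -0.067, 0.0, -0.0, 0.001]
[-0.179, -0.115, -0.067, 0.0, -0.0, 0.001]
[-0.389, -0.37, -0.047, 0.0, 0.0, -0.146]
[-0.439, -0.564, -0.027, 0.0, 0.0, -0.317]
[-0.488, -0.758, 0.003, 0.0, 0.0, -0.317]
```

drive_tool(
  series=[
    [0, 0, -0.067, 0, 0, 0, 1],
    [0, 0, -0.067, 0, 0, 0, 1],
    [-0.045, -0.03, -0.067, 0, 0, 0, 1],
    [-0.09, -0.058, -0.067, 0, 0, 0, 1],
    [-0.135, -0.086, -0.067, 0, 0, 0, 1],
    [-0.179, -0.115, -0.067, 0, 0, 0, 1],
    [-0.209, -0.152, -0.064, 0, 0, -0.02, 1],
    [-0.24, -0.19, -0.061, 0, 0, -0.05, 1],
    [-0.27, -0.227, -0.058, 0, 0, -0.08, 1],
    [-0.3, -0.264, -0.055, 0, 0, -0.1, 1],
    [-0.33, -0.3, -0.052, 0, 0, -0.12, 1],
    [-0.36, -0.336, -0.05, 0, 0, -0.14, 1],
  ],
  newtons=20,
)

```text
time_s: 2.35
ee_pos: [0.421, 0.1887, 0.2727]
eef_rot: [0.055, 0.998, 0.0, 0.0]
ft_force: [0.6, 0.4, -0.1]
gripper_width: 0.0026
```

```bash
python3 -c "
from h import *
rows([(.44,-.05,.25,93.8),(.43,-.25,.2,93.8)])"
```

```text
2.35 [0.421  0.1887 0.2727] yaw 83.69768943172697 F [ 0.6  0.4 -0.1]
[-0.045, -0.235, 0.023, 0.0, 0.001, -0.176]
[-0.057, -0.435, 0.073, 0.0, 0.001, -0.176]
```

drive_tool(
  series=[
    [-0.045, -0.235, 0.023, 0, 0, -0.176, 1],
    [-0.045, -0.235, 0.023, 0, 0, -0.176, 1],
    [-0.045, -0.235, 0.023, 0, 0, -0.176, 1],
    [-0.045, -0.235, 0.023, 0, 0, -0.176, 1],
    [-0.045, -0.235, 0.023, 0, 0, -0.176, 1],
    [-0.057, -0.435, 0.073, 0, 0, -0.176, 1],
    [-0.057, -0.435, 0.073, 0, 0, -0.176, 1],
    [-0.057, -0.435, 0.073, 0, 0, -0.176, 1],
    [-0.057, -0.435, 0.073, 0, 0, -0.176, 1],
    [-0.057, -0.435, 0.073, 0, 0, -0.176, 1],
    [-0.057, -0.435, 0.073, 0, 0, -0.176, 1],
    [-0.057, -0.435, 0.073, 0, 0, -0.176, 1],
  ],
)

```text
time_s: 3.55
ee_pos: [0.4286, -0.2469, 0.1996]
eef_rot: [-0.033, 0.999, 0.001, -0.0]
ft_force: [-0.4, 0.2, -0.7]
gripper_width: 0.0002
```

```bash
python3 - <<'E'
from h import *
for c,(x0,x1,y0,y1) in dict(scene=(200,330,60,230),top=(320,430,150,260)).items():
    im,d=read_camera(c);cv2.imwrite(f"pics/{c}1.png",cv2.resize(im[y0:y1,x0:x1,::-1],None,fx=3.4,fy=3.4,interpolation=cv2.INTER_CUBIC))
    cal=calibration(c);s=observe();print(c,s["ee_pos"],proj(cal,np.array(s["ee_pos"])),"grip",proj(cal,np.array([.4359,-.2008,.14])))
    for r in mark_of("valve_grip",c)[:2]: print(r["score"],r["pixel"],at_z(cal,r["pixel"],.14))
u=np.array([np.cos(np.radians(ty)),np.sin(np.radians(ty))]);v=np.array([-u[1],u[0]])
g=sp-.08*u
tg=[(*(g-v*.045),.2,ty+90),(*(g-v*.045),.116,ty+90)]
rows(tg)
# arc from after descent
print("arc")
def fake(p,yaw): return dict(time_s=0,ee_pos=p,eef_rot=Ro.from_matrix(pose(yaw)).as_quat(),ft_force=np.zeros(3))
L=[]
for a in [0,9,18,27,36,45,54,63,72,80]:
    t=np.radians(a);r=-u*np.cos(t)+v*np.sin(t);tan=u*np.sin(t)+v*np.cos(t)
    L.append((*(sp+.08*r-tan*.025),.116,ty+90-a))
rows(L,fake(np.array([*(g-v*.045),.116]),ty+90))
E
```

```text
scene [ 0.4288263  -0.24646375  0.19977227] [np.float64(256.1105653851155), np.float64(129.33666288873374)] grip [np.float64(269.2202422169394), np.float64(151.27527873318135)]
0.49 [269.8, 152.3] [ 0.44050163 -0.19576723  0.14      ]
top [ 0.42911413 -0.24637039  0.19999765] [np.float64(391.96502254522863), np.float64(229.38156862241627)] grip [np.float64(376.1554135645824), np.float64(227.6584431615323)]
0.63 [378.4, 226.8] [ 0.43895227 -0.20852585  0.14      ]
3.75 [ 0.4292 -0.2465  0.2   ] yaw 93.86068805218041 F [-0.4  0.   0.5]
[-0.01, 0.0, 0.0, -0.0, 0.0, 0.001]
[-0.01, 0.0, 0.084, -0.0, 0.0, 0.001]
arc
0 [ 0.4388 -0.2457  0.116 ] yaw 93.78 F [0. 0. 0.]
[-0.0, 0.02, 0.0, 0.0, 0.0, -0.0]
[0.003, 0.033, 0.0, 0.0, 0.0, 0.157]
[0.004, 0.046, 0.0, 0.0, 0.0, 0.314]
[0.003, 0.059, 0.0, 0.0, 0.0, 0.471]
[-0.001, 0.072, 0.0, 0.0, 0.0, 0.628]
[-0.006, 0.084, 0.0, 0.0, 0.0, 0.785]
[-0.013, 0.095, 0.0, 0.0, 0.0, 0.942]
[-0.021, 0.105, 0.0, 0.0, 0.0, 1.1]
[-0.032, 0.113, 0.0, 0.0, 0.0, 1.257]
[-0.041, 0.119, 0.0, 0.0, 0.0, 1.396]
```

View pics/scene1.png

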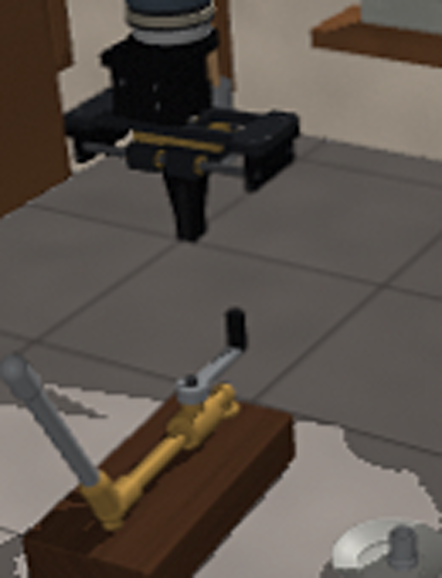

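View pics/top1.png

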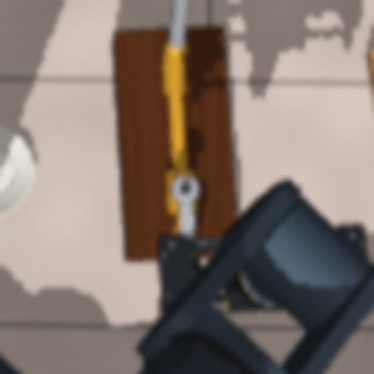

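The picture shows the gripper tip (scene ~256,129) to the right of the grip (269,152), clear of it. Next I descend and then sweep the arc.

drive_tool(
  series=[
    [-0.01, 0, 0.04, 0, 0, 0, 1],
    [-0.01, 0, 0.084, 0, 0, 0, 1],
    [-0.01, 0, 0.084, 0, 0, 0, 1],
    [-0.01, 0, 0.084, 0, 0, 0, 1],
  ],
)

```text
time_s: 4.15
ee_pos: [0.4388, -0.2464, 0.1156]
eef_rot: [-0.033, 0.999, 0.001, -0.001]
ft_force: [0.5, 0.1, 1.2]
gripper_width: 0.0
```

drive_tool(
  series=[
    [0, 0.01, 0, 0, 0, 0, 1],
    [0, 0.02, 0, 0, 0, 0, 1],
    [0.003, 0.033, 0, 0, 0, 0.14, 1],
    [0.004, 0.046, 0, 0, 0, 0.29, 1],
    [0.003, 0.059, 0, 0, 0, 0.44, 1],
    [-0.001, 0.072, 0, 0, 0, 0.59, 1],
    [-0.006, 0.084, 0, 0, 0, 0.735, 1],
    [-0.01, 0.09, 0, 0, 0, 0.86, 1],
    [-0.013, 0.095, 0, 0, 0, 0.942, 1],
    [-0.017, 0.1, 0, 0, 0, 1.02, 1],
    [-0.021, 0.105, 0, 0, 0, 1.1, 1],
    [-0.021, 0.105, 0, 0, 0, 1.1, 1],
  ],
)

```text
time_s: 5.35
ee_pos: [0.4537, -0.1403, 0.1172]
eef_rot: [0.494, 0.87, 0.0, 0.001]
ft_force: [-0.2, 0.2, 0.2]
gripper_width: 0.0006
```

```bash
python3 - <<'E'
from h import *
u=np.array([np.cos(np.radians(ty)),np.sin(np.radians(ty))]);v=np.array([-u[1],u[0]])
for c,(x0,x1,y0,y1) in dict(scene=(200,330,60,230),top=(320,430,150,260)).items():
    im,d=read_camera(c);cv2.imwrite(f"pics/{c}2.png",cv2.resize(im[y0:y1,x0:x1,::-1],None,fx=3.4,fy=3.4,interpolation=cv2.INTER_CUBIC))
    cal=calibration(c);print(c,"expected off grip px",proj(cal,np.r_[sp+.08*v,.14]))
    for r in mark_of("valve_grip",c)[:2]: print(r["score"],r["pixel"],at_z(cal,r["pixel"],.14))
L=[]
for a in [72,80,87]:
    t=np.radians(a);r=-u*np.cos(t)+v*np.sin(t);tan=u*np.sin(t)+v*np.cos(t)
    L.append((*(sp+.08*r-tan*.025),.116,ty+90-a))
print(sp+.08*v);rows(L)
E
```

```text
scene expected off grip px [np.float64(280.3745640165588), np.float64(169.32747649762226)]
0.47 [285.2, 159.3] [ 0.4562493  -0.13259925  0.14      ]
top expected off grip px [np.float64(351.62032618017776), np.float64(205.7324548664083)]
[ 0.51042595 -0.11567404]
5.55 [ 0.4531 -0.1413  0.1163] yaw 30.783000799809102 F [ 0.3 -0.2  0. ]
[0.004, 0.014, 0.0, 0.001, 0.001, 0.157]
[0.005, 0.025, 0.0, 0.001, 0.001, 0.297]
[0.005, 0.036, 0.0, 0.001, 0.001, 0.419]
```

View pics/scene2.png

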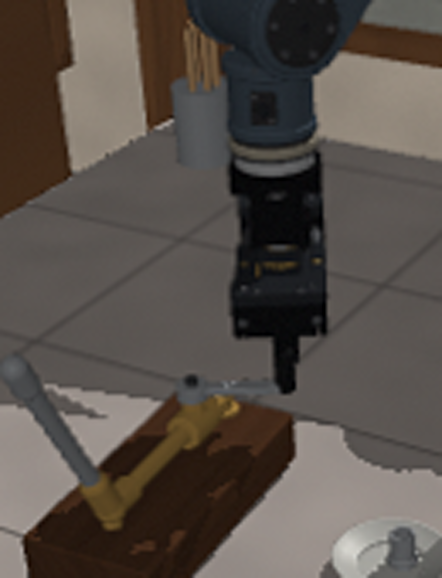

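View pics/top2.png

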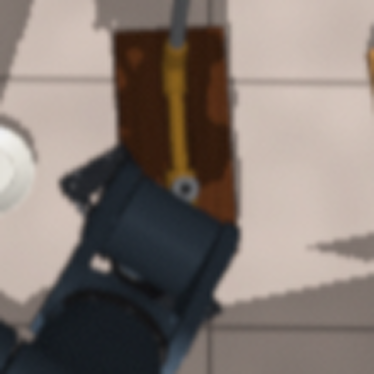

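```bash
python3 - <<'E'
from h import *
im,d=read_camera("scene");cal=calibration("scene")
x0,y0=245,130
z=cv2.resize(im[y0:190,x0:310,::-1],None,fx=10,fy=10,interpolation=cv2.INTER_CUBIC)
u=np.array([np.cos(np.radians(ty)),np.sin(np.radians(ty))]);v=np.array([-u[1],u[0]])
for a,col in [(60,(0,0,255)),(75,(0,255,255)),(90,(0,255,0))]:
    t=np.radians(a);r=-u*np.cos(t)+v*np.sin(t);g=sp+.08*r
    P=[proj(cal,np.r_[q,h]) for q,h in [(sp,.108),(g,.108),(g,.14)]]
    pts=((np.array(P)-[x0,y0]+.5)*10).astype(int)
    cv2.polylines(z,[pts],False,col,1)
p=proj(cal,observe()["ee_pos"]);cv2.circle(z,tuple(((np.array(p)-[x0,y0]+.5)*10).astype(int)),4,(255,0,255),-1)
cv2.imwrite("pics/z3.png",z)
E
```

```text
(no output)
```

View pics/z3.png

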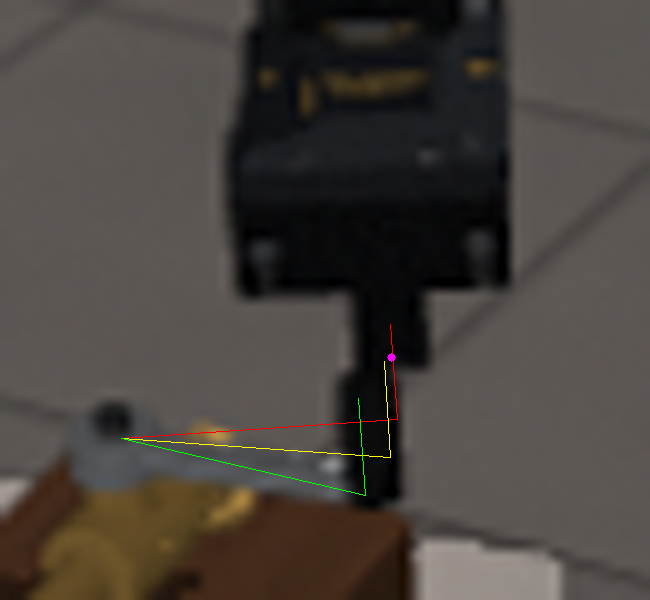

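Lever appears near 90° (it snapped over, grip now ahead of the fingertip). I'll follow gently to check the stop.

drive_tool(
  series=[
    [0.004, 0.014, 0, 0, 0, 0.14, 1],
    [0.005, 0.025, 0, 0, 0, 0.28, 1],
    [0.005, 0.031, 0, 0, 0, 0.4, 1],
    [0.005, 0.036, 0, 0, 0, 0.419, 1],
    [0.005, 0.036, 0, 0, 0, 0.419, 1],
  ],
)

```text
time_s: 6.1
ee_pos: [0.4819, -0.1186, 0.1156]
eef_rot: [0.664, 0.748, 0.0, 0.0]
ft_force: [0.3, -0.0, -0.4]
gripper_width: 0.0004
```

drive_tool(
  series=[
    [0, 0.003, 0, 0, 0, 0, 1],
    [0, 0.006, 0, 0, 0, 0, 1],
    [0, 0.006, 0, 0, 0, 0, 1],
  ],
)

```text
time_s: 6.4
ee_pos: [0.4879, -0.1182, 0.1156]
eef_rot: [0.664, 0.747, 0.0, 0.0]
ft_force: [-0.1, -0.2, 0.5]
gripper_width: 0.0007
```

drive_tool(
  series=[
    [0, 0.002, 0, 0, 0, 0, 1],
    [0, 0.003, 0, 0, 0, 0, 1],
    [0, 0.003, 0, 0, 0, 0, 1],
  ],
)

```text
time_s: 6.7
ee_pos: [0.4905, -0.1176, 0.1156]
eef_rot: [0.664, 0.747, 0.0, 0.0]
ft_force: [0.5, -0.7, 0.6]
gripper_width: 0.0002
```

drive_tool(
  series=[
    [0, -0.04, 0, 0, 0, 0, 1],
    [0, -0.05, -0.04, 0, 0, 0, 1],
    [0, -0.06, -0.09, 0, 0, 0, 1],
    [0, -0.07, -0.12, 0, 0, 0, 1],
    [0, -0.07, -0.12, 0, 0, 0, 1],
  ],
)

```text
time_s: 7.2
ee_pos: [0.4222, -0.1269, 0.2395]
eef_rot: [0.665, 0.747, 0.001, 0.004]
ft_force: [-0.3, 0.0, -0.7]
gripper_width: 0.0001
```

```bash
python3 - <<'E'
from h import *
for cn,x0,y0 in [("scene",245,130),("top",335,185)]:
    im,d=read_camera(cn);cal=calibration(cn)
    z=cv2.resize(im[y0:y0+55,x0:x0+60,::-1],None,fx=10,fy=10,interpolation=cv2.INTER_CUBIC)
    u=np.array([np.cos(np.radians(ty)),np.sin(np.radians(ty))]);v=np.array([-u[1],u[0]])
    for a,col in [(75,(0,255,255)),(90,(0,255,0))]:
        t=np.radians(a);r=-u*np.cos(t)+v*np.sin(t);g=sp+.08*r
        P=[proj(cal,np.r_[q,h]) for q,h in [(sp,.108),(g,.108),(g,.14)]]
        cv2.polylines(z,[((np.array(P)-[x0,y0]+.5)*10).astype(int)],False,col,1)
    cv2.imwrite(f"pics/{cn}4.png",z)
    if cn=="top":
        P=np.array([at_depth(cal,(i,j),d[j,i]) for j in range(198,215) for i in range(344,358)])
        k=P[:,2]>.125;print(k.sum(),P[k].mean(0), "expected",sp+.08*v)
rows([])
E
```

```text
198 [ 0.48634934 -0.09466181  0.43334455] expected [ 0.51042595 -0.11567404]
7.3 [ 0.4209 -0.1257  0.2361] yaw 6.688095040141272 F [ 0.2  0.4 -0.4]
```

View pics/scene4.png

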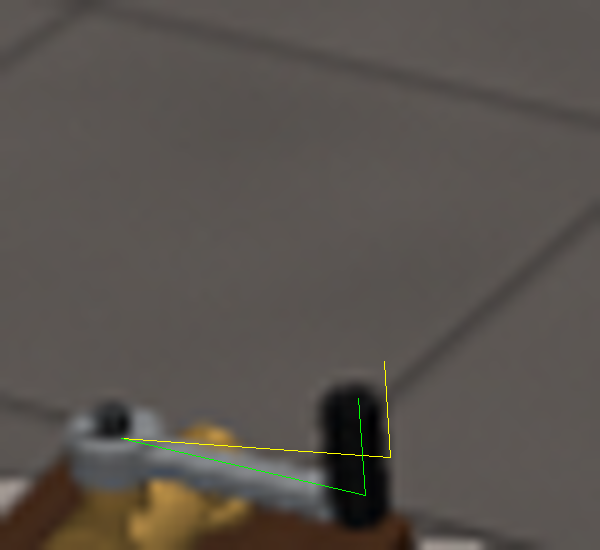

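View pics/top4.png

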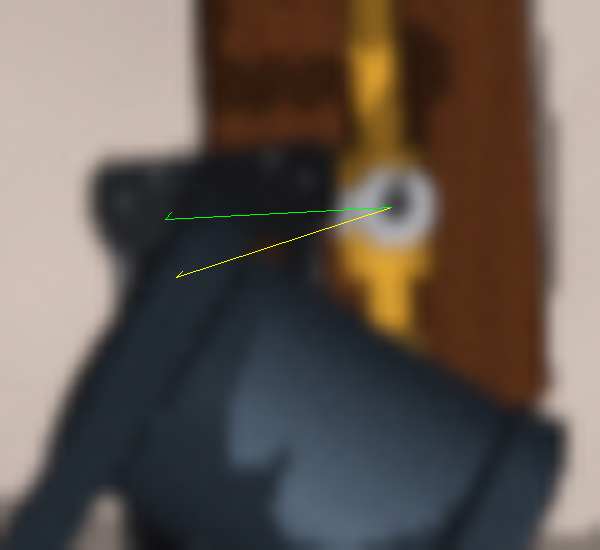

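The lever is on its off line (scene grip at ~(280,170), matching the prediction). Next: to the lamp.

```bash
python3 -c "
from h import *
rows([(.44,.1,.22,60),(.5064,.2426,.14,96.6),(.5064,.2426,.09,96.6)])"
```

```text
7.3 [ 0.4209 -0.1257  0.2361] yaw 6.688095040141272 F [ 0.2  0.4 -0.4]
[0.222, 0.045, 0.016, 0.001, 0.002, -0.93]
[0.356, 0.128, 0.096, 0.0, 0.002, -1.569]
[0.356, 0.128, 0.146, 0.0, 0.002, -1.569]
```

drive_tool(
  series=[
    [0.04, 0.008, 0.003, 0, 0, -0.145, 1],
    [0.08, 0.016, 0.006, 0, 0, -0.29, 1],
    [0.12, 0.024, 0.009, 0, 0, -0.435, 1],
    [0.16, 0.032, 0.012, 0, 0, -0.58, 1],
    [0.2, 0.04, 0.016, 0, 0, -0.72, 1],
    [0.222, 0.045, 0.016, 0, 0, -0.86, 1],
    [0.255, 0.065, 0.03, 0, 0, -1.0, 1],
    [0.29, 0.087, 0.05, 0, 0, -1.14, 1],
    [0.325, 0.108, 0.07, 0, 0, -1.28, 1],
    [0.356, 0.128, 0.09, 0, 0, -1.42, 1],
    [0.356, 0.128, 0.096, 0, 0, -1.569, 1],
    [0.356, 0.128, 0.096, 0, 0, -1.569, 1],
  ],
)

```text
time_s: 8.5
ee_pos: [0.5043, 0.2435, 0.1357]
eef_rot: [-0.059, 0.998, -0.001, -0.004]
ft_force: [-0.5, -0.5, 0.6]
gripper_width: 0.0002
```

```bash
python3 - <<'E'
from h import *
u=np.array([np.cos(np.radians(ty)),np.sin(np.radians(ty))]);v=np.array([-u[1],u[0]])
for cn,x0,y0 in [("top",335,185),("scene",370,200)]:
    im,d=read_camera(cn);cal=calibration(cn)
    z=cv2.resize(im[y0:y0+55,x0:x0+60,::-1],None,fx=10,fy=10,interpolation=cv2.INTER_CUBIC)
    if cn=="top":
        P=np.array([at_depth(cal,(i,j),d[j,i]) for j in range(198,215) for i in range(344,358) if d[j,i]>0])
        k=P[:,2]>.125;print(k.sum(),P[k].mean(0), "expected",sp+.08*v)
    else:
        for q in [(.5056,.2421,.049),(.5225,.2440,.042)]:
            cv2.circle(z,tuple(((np.array(proj(cal,np.array(q)))-[x0,y0]+.5)*10).astype(int)),3,(0,255,0),-1)
    cv2.imwrite(f"pics/{cn}5.png",z)
rows([(.5064,.2426,.058,96.6),(.5064,.2426,.050,96.6),(.5064,.2426,.044,96.6)])
E
```

```text
21 [ 0.51096377 -0.11627987  0.13807642] expected [ 0.51042595 -0.11567404]
8.6 [0.5052 0.2426 0.1379] yaw 96.43538509655494 F [ 0.8 -0.1  0.5]
[-0.002, -0.0, 0.08, -0.001, -0.004, -0.003]
[-0.002, -0.0, 0.088, -0.001, -0.004, -0.003]
[-0.002, -0.0, 0.094, -0.001, -0.004, -0.003]
```

View pics/scene5.png

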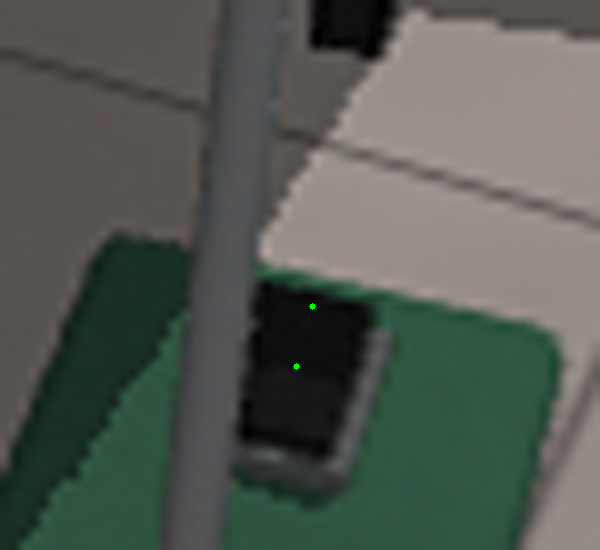

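View pics/top5.png

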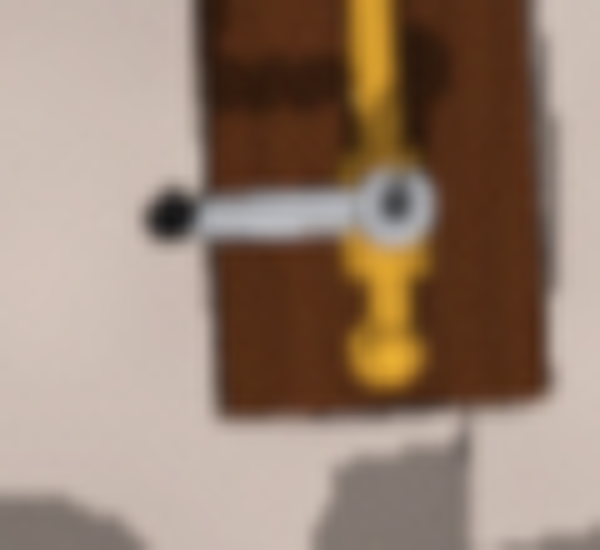

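The top view shows the lever square across the pipe, with the grip measured at (0.511, -0.116) against (0.510, -0.116) expected. The rocker marks fit the picture. Pressing now.

drive_tool(
  series=[
    [0, 0, 0.04, 0, 0, 0, 1],
    [0, 0, 0.075, 0, 0, 0, 1],
    [0, 0, 0.08, 0, 0, 0, 1],
    [0, 0, 0.083, 0, 0, 0, 1],
    [0, 0, 0.086, 0, 0, 0, 1],
    [0, 0, 0.086, 0, 0, 0, 1],
  ],
)

```text
time_s: 9.2
ee_pos: [0.5075, 0.2429, 0.0549]
eef_rot: [-0.057, 0.998, 0.0, 0.001]
ft_force: [-0.8, -0.5, -1.0]
gripper_width: 0.0005
```

drive_tool(
  series=[
    [0, 0, 0.002, 0, 0, 0, 1],
    [0, 0, 0.004, 0, 0, 0, 1],
    [0, 0, 0.006, 0, 0, 0, 1],
    [0, 0, 0.007, 0, 0, 0, 1],
    [0, 0, 0.007, 0, 0, 0, 1],
  ],
)

```text
time_s: 9.7
ee_pos: [0.5066, 0.2429, 0.0463]
eef_rot: [-0.058, 0.998, -0.0, 0.0]
ft_force: [0.4, -0.3, -0.8]
gripper_width: 0.0006
```

drive_tool(
  series=[
    [0, 0, 0.002, 0, 0, 0, 1],
    [0, 0, 0.004, 0, 0, 0, 1],
    [0, 0, 0.005, 0, 0, 0, 1],
    [0, 0, 0.005, 0, 0, 0, 1],
  ],
)

```text
time_s: 10.1
ee_pos: [0.5067, 0.2429, 0.0423]
eef_rot: [-0.058, 0.998, 0.0, 0.0]
ft_force: [-1.8, -0.6, 7.7]
gripper_width: 0.0001
```

7.7 N of contact at 42 mm means the near half is at its pressed-home height. Retreating to look.

drive_tool(
  series=[
    [0, 0, -0.04, 0, 0, 0, 1],
    [0, 0, -0.09, 0, 0, 0, 1],
    [0, 0, -0.14, 0, 0, 0, 1],
    [0.05, 0, -0.16, 0, 0, 0, 1],
    [0.1, 0, -0.16, 0, 0, 0, 1],
    [0.11, 0, -0.16, 0, 0, 0, 1],
    [0.11, -0.05, -0.17, 0, 0, 0, 1],
    [0.11, -0.1, -0.18, 0, 0, 0, 1],
    [0.11, -0.15, -0.18, 0, 0, 0, 1],
    [0.11, -0.15, -0.18, 0, 0, 0, 1],
  ],
)

```text
time_s: 11.1
ee_pos: [0.4164, 0.0763, 0.2219]
eef_rot: [-0.054, 0.999, -0.001, 0.001]
ft_force: [-0.5, 0.5, -0.1]
gripper_width: 0.0005
```

```bash
python3 - <<'E'
from h import *
u=np.array([np.cos(np.radians(ty)),np.sin(np.radians(ty))]);v=np.array([-u[1],u[0]])
for cn,x0,y0 in [("top",225,180),("scene",370,200)]:
    im,d=read_camera(cn);cal=calibration(cn)
    cv2.imwrite(f"pics/{cn}6f.png",im[:,:,::-1])
    z=cv2.resize(im[y0:y0+55,x0:x0+60,::-1],None,fx=10,fy=10,interpolation=cv2.INTER_CUBIC)
    cv2.imwrite(f"pics/{cn}6.png",z)
    for n,h in [("rocker_near",.042),("valve_grip",.14)]:
        for r in mark_of(n,cn)[:1]: print(cn,n,r["score"],r["pixel"],at_z(cal,r["pixel"],h))
    if cn=="top":
        a=np.radians(6.58);U=np.array([np.cos(a),np.sin(a)]);V=np.array([-U[1],U[0]]);o=np.array([.5225,.244])
        print("rocker heights along x", [(x,np.round(np.mean([at_depth(cal,q,d[int(round(q[1])),int(round(q[0]))])[2] for q in [proj(cal,np.r_[o+U*x/1e3+V*y/1e3,.045]) for y in (-10,-6,-2,2,6,10)]]),4)) for x in (-21,-17,-13,-9,9,13,17,21)])
rows([])
E
```

```text
top rocker_near 0.62 [252.2, 208.7] [0.50187474 0.2416921  0.042     ]
top valve_grip 0.44 [352.5, 205.1] [ 0.51265722 -0.11869554  0.14      ]
rocker heights along x [(-21, np.float64(0.0433)), (-17, np.float64(0.3315)), (-13, np.float64(0.0392)), (-9, np.float64(0.0458)), (9, np.float64(0.046)), (13, np.float64(0.0502)), (17, np.float64(0.0492)), (21, np.float64(0.0509))]
scene rocker_near 0.54 [400.3, 230.6] [0.49953562 0.23954254 0.042     ]
scene valve_grip 0.56 [175.0, 200.8] [ 0.75969597 -0.27629531  0.14      ]
11.4 [0.414  0.0825 0.2212] yaw 96.72636283363374 F [0.1 0.5 0.6]
```

View pics/scene6.png

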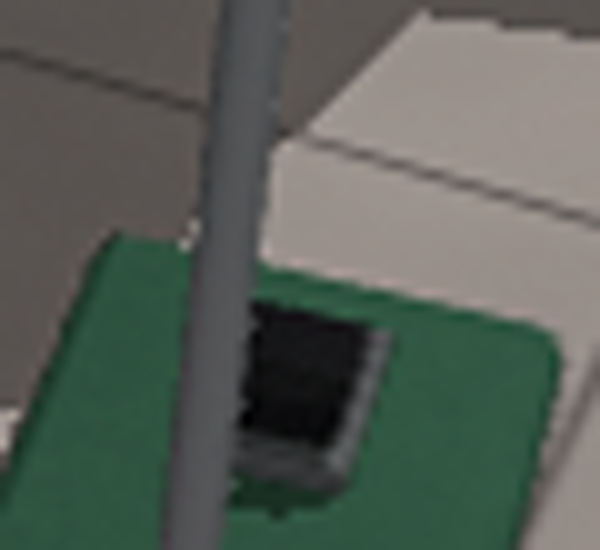

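View pics/top6f.png

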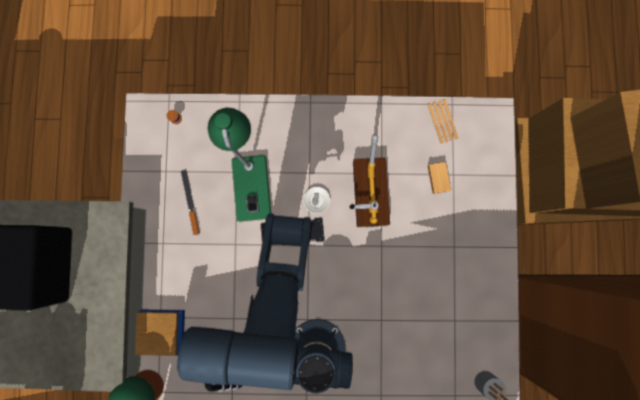

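View pics/scene6f.png

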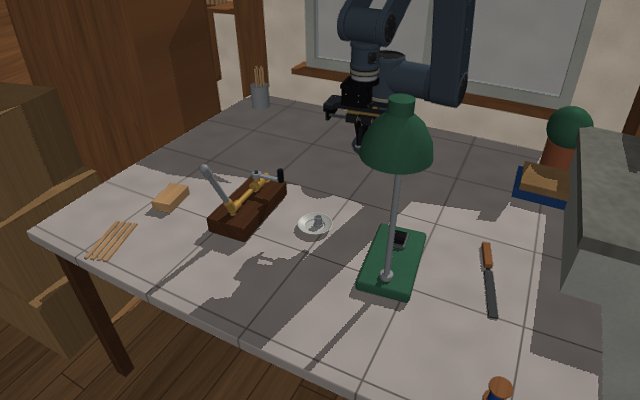

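The rocker has flipped: the near half is about 42 mm up and the post-side half about 50 mm. The lever is square across its pipe at about (352,206) in the top picture, and the loose things are where they were. Handing in.

```bash
python3 -c "
from h import *
print(np.abs(observe()['dq']).max()); print(bot.close_job())"
```

```text
0.005955417631761949
the job is handed in; nothing more can be done
None
```

I turned the valve lever a quarter turn clockwise to its off position first. Then I pressed the robot-side end of the lamp's rocker until it went down, backed the arm clear of everything, and handed the job in at about 11.5 s.

- **Valve:** the grip measured at (0.511, -0.116), against (0.510, -0.116) expected at the stop. Following it gently met no resistance before I backed off, so the stop itself was confirmed by position and picture, not by force.
- **Rocker:** I met 7.7 N of contact at 42 mm, the pressed-home height. Afterwards the depth readings put the robot-side half at about 42 mm and the post-side half at about 50 mm, so it stayed down after the press. One depth sample on the robot-side half was bad and I ignored it.
- **Loose things:** the saucer, ferrule, file and block look unmoved in the last pictures, by eye only.
- **Disagreement:** in the last scene picture the network put `valve_grip` on the sanding block. I rejected that; the top view agrees with the off position.

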